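# Tip the pipette-tip box back onto its base and park it at the bench stop

### The arm

A 7-joint arm with a two-finger parallel gripper is mounted at the origin on a cart in front of the work surface, level with it; the furniture and walls round the work are solid. World frame = base frame: x ahead of the robot, y to its left, z up, the work surface at z = 0. Lengths are in m, angles in rad, forces in N, time in s.
With the tool pointing down it reaches from about 0.425 to 0.925 m from the base axis. Payload 6.8 kg.
Tool frame: the origin (TCP) lies at the very end of the fingers, on their centre line; the grasp point (between the pads) lies bot.hold_point_z behind it (bot.hold_point_z is the distance from the TCP to the grasp point, in m); x points along the fingers, z is the direction in which the jaws open and shut, and the axes are right-handed (so a half turn about x gives the same grasp; the last joint's range is limited). The gripper opens to 85 mm and grips with 20 to 120 N. Pads are 22 mm wide; open, the fingers measure 114 mm over their backs; the gripper's body (76 mm by 85 mm) begins 54 mm behind the grasp point. The pads swing forward as they close: fully open they stand 13 mm farther back than shut.
Start: joints at [-0.108, 0.477, 0.022, 1.555, -0.011, 1.109, -0.083], TCP at [0.675, 0, 0.231] pointing down, gripper open.
Joint ranges: [-2.96, 2.96], [-0.34, 2.1], [-1.41, 1.46], [0.24, 2.44], [-1.37, 4.51], [0.17, 1.92], [-2.96, 2.96]. Speed limits (rad/s): [2.39, 2.39, 3.14, 3.14, 3.14, 3.14, 3.14].

### API

Orientations are given as a unit quaternion [w, x, y, z].
In Python, from station import bot gives the robot as it stands.
- The arm moves only by the tool drive_tool, never from a script. Its arguments are lists of equal length, an entry for each row: "slide": the shift along the world's x, y, z in mm, a list of three; "turn": the turn, a rotation vector about the world's x, y, z in rad, a list of three; "gripper": the opening, from 0 (shut) to 1 (fully open). A call has 1 to 10 rows; each row is the pose to reach, as a shift and turn from the pose measured when the call began; what a row does not reach only later rows make up. A row lasts 1/10 s, in which the tool goes at most 50 mm and 8.59 degrees, less where a joint would pass 70% of its speed; a pose out of reach is approached as far as the arm can. A call with a gripper value outside its range is refused whole. The fingers move at their own pace and stop on an object; "squeeze" is the grip in N (left out, the last holds). Time passes only in rows, so rows that repeat a pose let the fingers close. It gives the time, the measured TCP pose, the force and the opening at its end, in the units of the state.
- bot.get_obs(): the state, without advancing time (a new reading comes with each control period).
- bot.read_camera(name): name is "scene" or "side" or "wrist"; returns a dict with "color" (420x560x3 uint8, red, green, blue), "fovy" (degrees; the focal length in pixels is half the picture's height over the tangent of half this angle, whatever the lens; pixels are square), "cx", "cy" (the principal point, pixels), "dist_coeffs" ([k1, k2, p1, p2, k3] as OpenCV has them; the pictures are not rectified), "R" (3x3) and "t" (3): a world point X has camera coordinates R X + t. Camera axes: x right, y down, z forward; pixel columns grow to the right and rows downward; lengths in m; the calibration is good to about 2 mm. A picture is of the moment at which its call begins. There is no depth.
- bot.hand_in(): hands the job in, once; it reports no verdict.
The state is a dict: "t": time; "q": joint angles; "joint_vel": joint speeds; "joint_torque": joint torques, N m; "eef_pos": TCP position; "tool_rot": TCP orientation; "contact_force": force on the tool from outside, world axes, zero at the start; "torque": the same for the moment, N m; "gripper_width": opening from 0.0 (shut) to 1.0 (fully open).
Only numpy, scipy, OpenCV 4.12 (cv2) and the standard library are available. Lean on these libraries where they do the work, as an engineer would, in place of code of your own. Each camera call takes 0.05 s, during which the arm holds its last target.

### The job

The pipette-tip box has been left standing on one end. With the fingertips alone, push near its top so that it tips over onto its teal base with the clear lid uppermost, clear of the blue bench stop; then push it along the bench, away from the robot, until its long back side lies flush against the front of the stop. Push gently, never grip or lift the box, and leave the beaker, the bottle and the flask where they stand.

Things in the scene. Friction and masses are not known exactly. Their poses are not given: they have to be found in the camera images.
- tipbox: loose tip box: teal base (lower 42 mm), clear lid fixed shut; 68 wide (x) x 118 long (y) x 72 mm high (z) when on its base, 0.11 to 0.22 kg; the thin hinge and lip on its long sides stick out up to 4 mm more but are not solid. Origin: centre of its underside. z points from underside to lid, y along its length, x to the hinge (back) side
- tipbox_center (a point): centre of the box, axes as the box's. At the start it stands on one 68 x 72 mm end, 118 mm tall, y straight down, z (lid) level and to the left within 0.45 rad. Pushed on the lid near the top, square to it, it tips about the low edge of its underside; 31 degrees over, it falls onto its base by itself, x then away from the robot
- stop: the bench stop, a fixed blue steel angle 360 long x 34 deep x 30 mm high, standing across the bench beyond the box. Origin at the middle of the lower edge of its front face (the face towards the robot, 360 x 30 mm). Axes: y along the stop to the left, x away from the robot, square to the face
- stop_face (a point): the middle of the stop's front face, 15 mm above the bench; axes as the stop's
- beaker_mid (a point): a loose tall clear beaker, 80 mm across and 157 mm tall, to be left alone; this point is at its centre, half-way up; z is its upright axis
- bottle_mid (a point): a loose white bottle with a blue cap, 56 mm across and 105 mm tall, to be left alone; this point is at its centre, half-way up; z is its upright axis
- flask_mid (a point): a loose small clear conical flask, 50 mm across and 70 mm tall, to be left alone; this point is at its centre, half-way up; z is its upright axis
Not all that is in view belongs to the job. Leave any red look-alike of the tipbox alone.

How it is judged:
On the way:
1. the tip box stands on its base, lid up and at rest, its centre still at least 50 mm in front of the stop's face (angle between tipbox_center's own z axis and vertical below 0.1 rad and height (world z) of tipbox_center between 0.03 and 0.042 m and linear speed of tipbox below 0.02 m/s and x of tipbox_center in the frame of stop_face below -0.05 m), for 0.2 s.
At the end, for the whole second after the job is handed in: the tip box stands on its base on the bench (within 0.1 rad of upright, at rest), its long back side within 5 mm of the stop's front face and parallel to it within 0.07 rad, its centre within 130 mm of the middle of the stop along it (angle between tipbox_center's own z axis and vertical below 0.1 rad and height (world z) of tipbox_center between 0.03 and 0.042 m and linear speed of tipbox below 0.02 m/s and x of tipbox_center in the frame of stop_face between -0.039 and -0.028 m and angle between the x axis of tipbox_center and the x axis of stop_face, either way round below 0.07 rad and y of tipbox_center in the frame of stop_face between -0.13 and 0.13 m); the robot touches nothing.
It fails at once if the tip box is lifted off the bench (its centre rises higher than tipping it would bring it) (height (world z) of tipbox_center above 0.085 m or (angle between tipbox_center's own z axis and vertical below 0.3 rad and height (world z) of tipbox_center above 0.062 m) or (angle between tipbox_center's own z axis and vertical between 1.4 and 1.75 rad and height (world z) of tipbox_center above 0.076 m)).
It fails at once if the tip box is gripped or pressed hard (more than 30 N between the fingers and it) (contact force between the fingers and tipbox above 30 N).
It fails at once if the beaker, the bottle or the flask is shifted by more than 20 mm or tipped (distance of any of beaker_mid, bottle_mid, flask_mid from where it was at the start of the episode above 0.02 m or angle between any of beaker_mid, bottle_mid, flask_mid's own z axis and vertical above 0.35 rad).
It also fails if it takes over 61 s, if anything falls off the work surface, if the arm or the gripper's body presses on something with over 40 N, if the wrist force passes 120 N, or if a joint passes its speed limit or range.

## Working session

There is one attempt and no reset: what is moved stays moved. The work goes in short steps, Python scripts to look and compute and a tool call to move; the robot and the scene stay as the last step left them, time stands still between calls to the robot, and variables do not carry over. Pictures are saved under pics/ and viewed, and the job is handed in when it is done.

Besides the shell and the picture viewer there is one more tool, called in YAML: its name, and indented under it one key for each argument. drive_tool: Moves the arm, as the interface text tells. Its arguments: {"type":"object","properties":{"slide":{"type":"array"},"turn":{"type":"array"},"gripper":{"type":"array"},"squeeze":{"type":"number"}},"required":["slide","turn","gripper"]}

```bash
mkdir -p pics; ls
python3 - <<'E'
from station import bot
import cv2,numpy as np
o=bot.get_obs();print({k:np.round(v,3) for k,v in o.items()},bot.hold_point_z)
for n in ["scene","side","wrist"]:
    c=bot.read_camera(n);cv2.imwrite(f"pics/{n}0.png",cv2.cvtColor(c["color"],cv2.COLOR_RGB2BGR))
    print(n,c["fovy"],c["cx"],c["cy"],c["dist_coeffs"],np.round(c["R"],3).tolist(),np.round(c["t"],3))
E
```

```text
pics
{'t': np.float64(0.0), 'q': array([-0.108,  0.478,  0.022,  1.556, -0.012,  1.109, -0.083]), 'joint_vel': array([ 0.001,  0.   ,  0.001,  0.001, -0.   , -0.001,  0.001]), 'joint_torque': array([-1.0000e-03, -5.9644e+01,  1.6080e+00, -2.8119e+01,  1.2000e-02,
        9.0000e-03,  0.0000e+00]), 'eef_pos': array([ 0.674, -0.   ,  0.23 ]), 'tool_rot': array([ 0.706, -0.   ,  0.708, -0.   ]), 'contact_force': array([ 0.16 , -0.008, -0.233]), 'torque': array([-0.006, -0.001,  0.008]), 'gripper_width': np.float64(1.003)} 0.0187
scene 44.14113685163089 274.7124642804451 204.37439786184584 [-0.00796876  0.          0.          0.          0.        ] [[0.903, -0.43, 0.0], [-0.174, -0.367, -0.914], [0.393, 0.825, -0.407]] [-0.418  0.228  1.075]
side 46.77675656988446 289.92446808296984 214.24760436827287 [-0.08353585  0.          0.          0.          0.        ] [[0.941, -0.337, -0.014], [-0.199, -0.522, -0.829], [0.273, 0.783, -0.559]] [-0.451  0.257  0.869]
wrist 68.08439186155042 279.0794277497548 210.3327185911511 [-0.03536224  0.          0.          0.          0.        ] [[1.0, 0.001, -0.003], [0.001, -0.964, 0.268], [-0.002, -0.268, -0.964]] [-0.673 -0.036  0.38 ]
```

View pics/scene0.png

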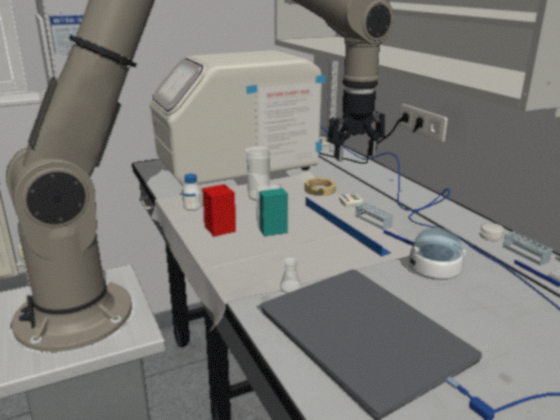

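View pics/side0.png

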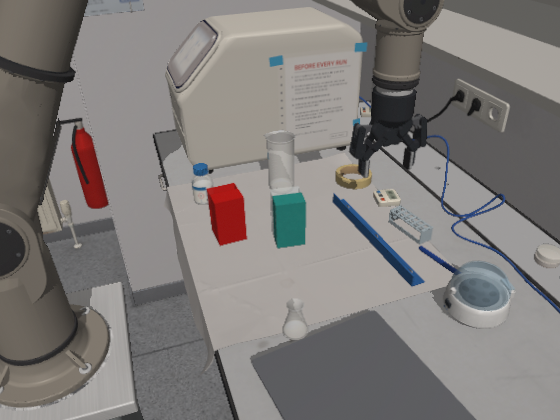

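View pics/wrist0.png

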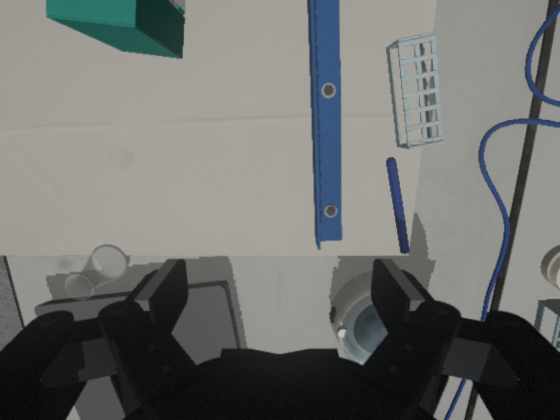

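The scene camera shows two candidates: a red box at (219,210), which is the look-alike, and a teal box at (273,212), which is the tipbox because its underside is teal and it stands on its end. The beaker is behind it (260,175), the bottle is at (191,193) and the flask at (290,275). I'll check in enlarged crops.

Run:
```python
import cv2,numpy as np
a=cv2.imread("pics/side0.png")[120:345,180:420];b=cv2.imread("pics/scene0.png")[140:300,170:400]
cv2.imwrite("pics/c1.png",cv2.resize(a,None,fx=2.6,fy=2.6,interpolation=cv2.INTER_CUBIC))
cv2.imwrite("pics/c2.png",cv2.resize(b,None,fx=3.4,fy=3.4,interpolation=cv2.INTER_CUBIC))
for n in["scene","side","wrist"]:
    im=cv2.imread(f"pics/{n}0.png");h=cv2.cvtColor(im,cv2.COLOR_BGR2HSV)
    for nm,lo,hi in[("teal",(75,100,40),(95,255,255)),("blue",(100,140,50),(118,255,255)),("red",(0,180,80),(6,255,255))]:
        m=cv2.inRange(h,lo,hi);cs,_=cv2.findContours(m,0,2)
        for c in cs:
            if cv2.contourArea(c)>300: print(n,nm,cv2.contourArea(c),cv2.approxPolyDP(c,4,True)[:,0].tolist())
```

```text
scene teal 1072.0 [[282, 189], [260, 192], [265, 235], [286, 231]]
scene blue 415.5 [[307, 200], [381, 254], [387, 252]]
scene red 1253.5 [[223, 185], [203, 190], [206, 226], [213, 234], [234, 230], [233, 193]]
side teal 1505.5 [[301, 193], [273, 196], [278, 247], [304, 243]]
side blue 1133.0 [[334, 194], [334, 202], [411, 285], [423, 282]]
side blue 348.5 [[446, 165], [442, 206], [448, 213], [467, 216], [452, 230], [507, 259], [559, 312], [501, 253], [453, 231], [456, 222], [499, 205], [504, 197], [497, 195], [469, 214], [449, 213], [442, 206]]
side red 1759.5 [[233, 183], [207, 189], [212, 229], [220, 244], [245, 238], [242, 196]]
side red 1280.5 [[83, 128], [76, 131], [75, 143], [89, 183], [72, 152], [87, 203], [99, 207], [107, 202]]
wrist teal 5334.5 [[46, 0], [48, 17], [122, 50], [178, 56], [165, 47], [173, 45], [177, 33], [181, 38], [177, 33], [182, 32], [182, 11], [167, 0]]
wrist blue 2900.0 [[337, 0], [317, 0], [318, 90], [328, 79], [337, 86], [330, 100], [319, 93], [320, 142], [326, 146], [321, 147], [321, 156], [326, 154], [322, 159], [327, 163], [322, 164], [328, 166], [321, 166], [328, 171], [322, 182], [327, 184], [325, 179], [331, 176], [337, 182], [333, 177], [339, 172], [332, 161], [335, 156], [339, 162]]
```

View pics/c1.png

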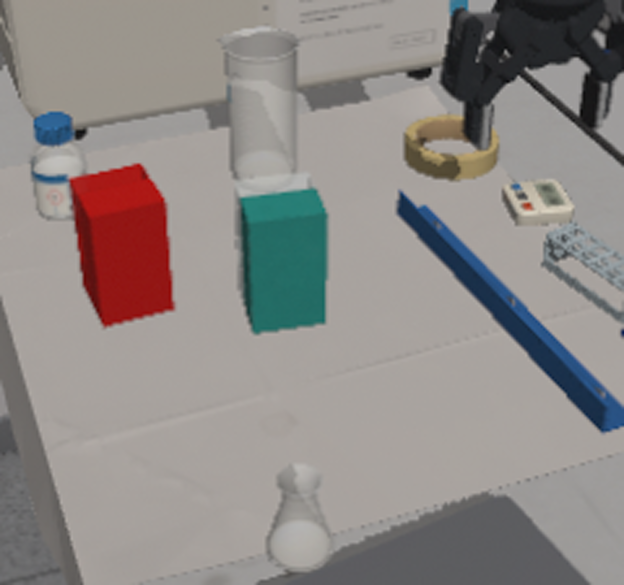

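View pics/c2.png

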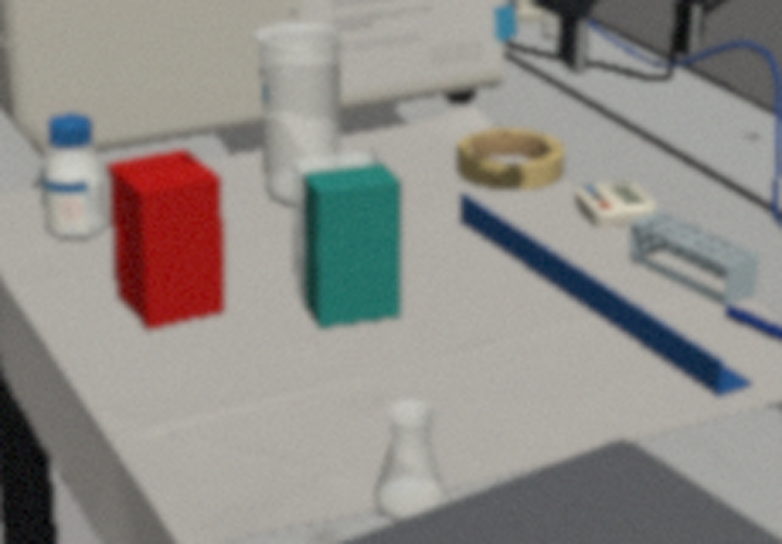

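```bash
cat > h.py <<'E'
import cv2,numpy as np
from station import bot
def cam(n):return bot.read_camera(n)
def ray(c,uv):
    f=210/np.tan(np.radians(c["fovy"])/2);K=np.array([[f,0,c["cx"]],[0,f,c["cy"]],[0,0,1]])
    p=cv2.undistortPoints(np.array([[uv]],float),K,np.array(c["dist_coeffs"],float))[0,0]
    R=np.array(c["R"]);o=-R.T@np.array(c["t"]);return o,R.T@np.array([p[0],p[1],1])
def onz(c,uv,z):
    o,d=ray(c,uv);return o+d*(z-o[2])/d[2]
def tri(c1,u1,c2,u2):
    o1,d1=ray(c1,u1);o2,d2=ray(c2,u2)
    s=np.linalg.lstsq(np.c_[d1,-d2],o2-o1,rcond=None)[0]
    a=o1+d1*s[0];b=o2+d2*s[1];return (a+b)/2,np.linalg.norm(a-b)
def proj(c,X):
    f=210/np.tan(np.radians(c["fovy"])/2);K=np.array([[f,0,c["cx"]],[0,f,c["cy"]],[0,0,1]])
    return cv2.projectPoints(np.array(X,float).reshape(-1,3),cv2.Rodrigues(np.array(c["R"]))[0],np.array(c["t"]),K,np.array(c["dist_coeffs"],float))[0][:,0]
def save(c,n):cv2.imwrite("pics/"+n,cv2.cvtColor(c["color"],cv2.COLOR_RGB2BGR))
E
python3 - <<'E'
from h import *
np.set_printoptions(precision=4,suppress=True)
A,B,W=cam("scene"),cam("side"),cam("wrist")
P=[("botL",(264.4,235.9),(278.1,247.3),0),("botR",(287.4,233),(305.4,243.5),0),("topL",(260,194),(273.5,199),.118),("topR",(287.4,193.3),(305.4,195.4),.118),
("stopL",(305.9,203.2),(332.7,200.8),0),("stopR",(381.8,255.3),(412.3,285.4),0),
("flask",(400/3.4+170,517/3.4+140-3),(299/2.6+180,550/2.6+120-2),0),
("flasktop",(410/3.4+170,405/3.4+140),(299/2.6+180,474/2.6+120),.07),
("beakertop",(298/3.4+170,34/3.4+140),(260/2.6+180,43/2.6+120),.157),
("bottletop",(72/3.4+170,124/3.4+140),(54/2.6+180,122/2.6+120),.105),
("redtopfrontL",(118/3.4+170,183/3.4+140),(80/2.6+180,212/2.6+120),.118),
("redbotfrontL",(148/3.4+170,327/3.4+140),(106/2.6+180,325/2.6+120),0),
("redbotR",(221/3.4+170,314/3.4+140),(172/2.6+180,309/2.6+120),0),
]
for n,u,v,z in P: print(n,onz(A,u,z)[:2],onz(B,v,z)[:2],*tri(A,u,B,v))
for u in [(122,50),(180,57)]: print("wrist teal",u,onz(W,u,0)[:2],onz(W,u,.118)[:2])
for u in [(319,246),(318,90)]: print("wrist stop",onz(W,u,0)[:2],onz(W,u,.03)[:2])
print("flask base wrist",onz(W,(108,264),0),onz(W,(79,288),.07))
E
```

```text
botL [0.5031 0.1492] [0.5048 0.1518] [ 0.5066  0.1573 -0.0045] 0.00022205562989726247
botR [0.5667 0.1378] [0.5692 0.1429] [ 0.573   0.1513 -0.0073] 0.0011049409674516197
topL [0.4979 0.1635] [0.5055 0.1759] [0.5134 0.2001 0.1016] 0.0012063512719075675
topR [0.5649 0.1369] [0.5771 0.1646] [0.5962 0.2052 0.0883] 0.006930725643416114
stopL [0.7085 0.2927] [0.7045 0.2908] [0.6999 0.2791 0.0075] 0.0018949200109272656
stopR [ 0.7257 -0.0733] [ 0.7264 -0.0718] [ 0.7283 -0.0697 -0.0024] 0.0004273184054082839
flask [ 0.4436 -0.1078] [ 0.4539 -0.0998] [ 0.4597 -0.0796 -0.0219] 0.0030593318494696515
flasktop [ 0.4543 -0.0993] [ 0.4549 -0.0988] [ 0.4552 -0.0977  0.0689] 0.00010324311684455256
beakertop [0.5939 0.3958] [0.5979 0.4001] [0.6025 0.415  0.15  ] 0.0006102483251132369
bottletop [0.3824 0.3983] [0.3857 0.4089] [0.3884 0.4229 0.0964] 0.002563173783563351
redtopfrontL [0.3673 0.2268] [0.3722 0.2158] [0.3706 0.2264 0.1149] 0.008349098428835054
redbotfrontL [0.3787 0.2065] [0.3817 0.2076] [ 0.3825  0.2161 -0.0059] 0.0015229659953110248
redbotR [0.4392 0.2027] [0.444  0.2097] [ 0.4478  0.2262 -0.0127] 0.00028256754067938636
wrist teal (122, 50) [0.4988 0.1489] [0.5541 0.1234]
wrist teal (180, 57) [0.5634 0.1408] [0.5984 0.1178]
wrist stop [ 0.7254 -0.0838] [ 0.7213 -0.0716]
wrist stop [0.7178 0.1057] [0.7143 0.1027]
flask base wrist [ 0.4461 -0.1105  0.    ] [ 0.451  -0.1067  0.07  ]
```

Run:
```python
import cv2
b=cv2.imread("pics/wrist0.png")[0:130,0:260]
cv2.imwrite("pics/c3.png",cv2.resize(b,None,fx=3,fy=3,interpolation=cv2.INTER_CUBIC))
```

```text
(no output)
```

View pics/c3.png

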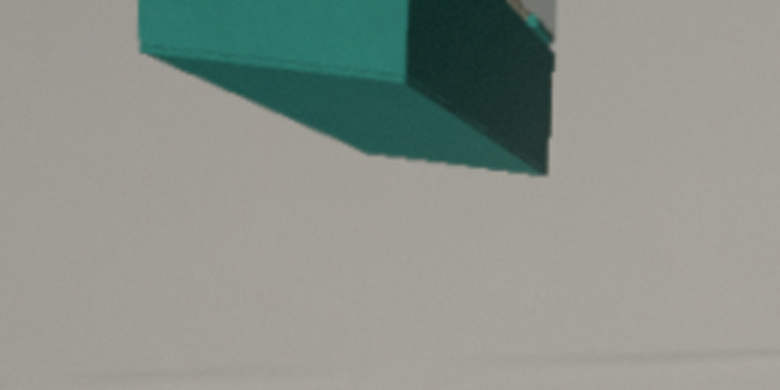

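Both cameras agree within a few mm. The underside's low edge runs (0.502,0.150) to (0.568,0.141), about 66 mm, so the box yaw is about -0.13. The lid face is centred near (0.543,0.216). The stop face runs (0.706,0.292) to (0.726,-0.073), about 366 mm, yaw about +0.05. The beaker is at (0.60,0.40), the flask at (0.45,-0.10) and the bottle at (0.385,0.41). There is room between the lid and the beaker, so I'll go above that gap first.

drive_tool:
  slide:
    - [-25,45,0]
    - [-50,90,0]
    - [-75,135,0]
    - [-100,180,0]
    - [-120,225,0]
    - [-125,264,0]
    - [-125,264,0]
    - [-125,264,0]
  turn:
    - [0,0,-0.03]
    - [0,0,-0.06]
    - [0,0,-0.1]
    - [0,0,-0.13]
    - [0,0,-0.13]
    - [0,0,-0.13]
    - [0,0,-0.13]
    - [0,0,-0.13]
  gripper: [0.3,0.3,0.3,0.3,0.3,0.3,0.3,0.3]

```text
t: 1.1
eef_pos: [0.5493, 0.2652, 0.2309]
tool_rot: [0.705, 0.045, 0.706, -0.045]
contact_force: [0.0, -0.0, -0.1]
gripper_width: 0.298
```

Run:
```python
from h import *
np.set_printoptions(precision=4,suppress=True)
W=cam("wrist");save(W,"w1.png");save(cam("side"),"s1.png")
X=[[0.543-.034,.216+.0045,.118],[0.543+.034,.216-.0045,.118]]
print(proj(W,X))
```

```text
[[241.7113 259.7758]
 [318.1467 260.2042]]
```

View pics/w1.png

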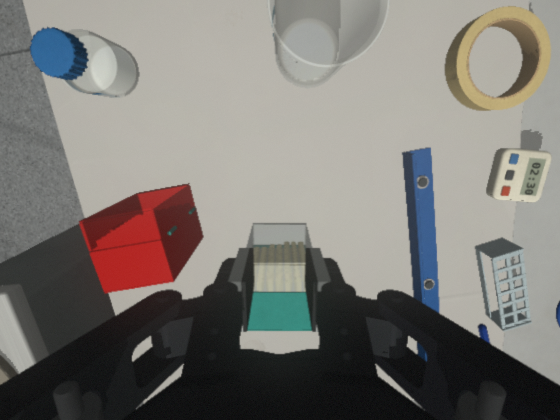

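View pics/s1.png

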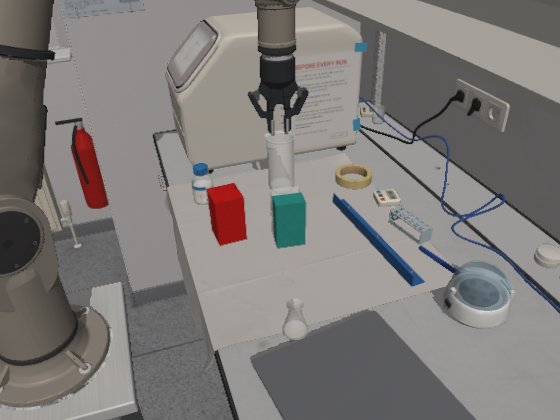

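Run:
```python
from h import *
W=cam("wrist")
for dz in (0,.118):
  for s in (0,.072): 
    for e in(-.034,.034):
      z=np.array([.13,.99,0]);x=np.array([.99,-.13,0]);print(dz,s,e,proj(W,np.array([.5345,.1445,dz])+z*s+x*e))
b=cv2.imread("pics/w1.png")[200:350,200:360]
cv2.imwrite("pics/c4.png",cv2.resize(b,None,fx=4,fy=4,interpolation=cv2.INTER_CUBIC))
```

```text
0 0 -0.034 [[253.83916712 270.36812034]]
0 0 0.034 [[305.13618303 270.37251134]]
0 0.072 -0.034 [[252.5285221  218.44618277]]
0 0.072 0.034 [[306.42417037 218.43849437]]
0.118 0 -0.034 [[244.1529787  325.97968967]]
0.118 0 0.034 [[314.79995643 326.00298058]]
0.118 0.072 -0.034 [[241.52774722 257.15733582]]
0.118 0.072 0.034 [[317.39423017 257.1594999 ]]
```

View pics/c4.png

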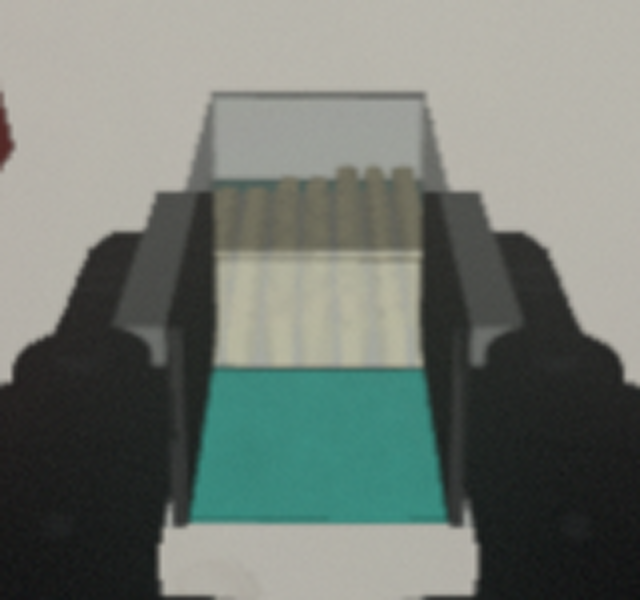

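The wrist view confirms yaw and centring: lid low edge at row 223, top edge at row 263, square to the image. The box sits about 5 mm nearer -y than estimated, so the lid face is at y≈0.210. I'll lower the fingers behind the lid.

drive_tool:
  slide:
    - [0,0,-35]
    - [0,0,-70]
    - [0,0,-105]
    - [0,0,-135]
    - [0,0,-135]
    - [0,0,-135]
  turn:
    - [0,0,0]
    - [0,0,0]
    - [0,0,0]
    - [0,0,0]
    - [0,0,0]
    - [0,0,0]
  gripper: [0.3,0.3,0.3,0.3,0.3,0.3]

```text
t: 1.85
eef_pos: [0.5512, 0.2607, 0.0963]
tool_rot: [0.705, 0.047, 0.706, -0.048]
contact_force: [-0.4, -0.5, 0.9]
gripper_width: 0.301
```

drive_tool:
  slide:
    - [-1,-10,0]
    - [-3,-20,0]
    - [-4,-30,0]
    - [-5,-36,0]
    - [-5,-41,0]
    - [-6,-46,0]
    - [-7,-51,0]
    - [-7,-56,0]
  turn:
    - [0,0,0]
    - [0,0,0]
    - [0,0,0]
    - [0,0,0]
    - [0,0,0]
    - [0,0,0]
    - [0,0,0]
    - [0,0,0]
  gripper: [0.3,0.3,0.3,0.3,0.3,0.3,0.3,0.3]

```text
t: 2.65
eef_pos: [0.5441, 0.2047, 0.0963]
tool_rot: [0.705, 0.047, 0.706, -0.048]
contact_force: [0.8, 1.1, 1.2]
gripper_width: 0.298
```

Run:
```python
from h import *
save(cam("side"),"s2.png");print(bot.get_obs()["eef_pos"])
```

```text
[0.54411757 0.20329251 0.09613768]
```

View pics/s2.png

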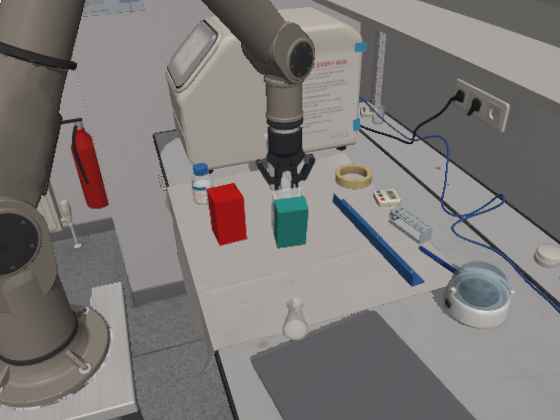

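The box's top edge moved from row 194 to row 199 while its base stayed put, so it is tipping. I'll keep pushing.

drive_tool:
  slide:
    - [-1,-5,0]
    - [-1,-10,0]
    - [-2,-15,0]
    - [-3,-20,0]
    - [-3,-25,0]
    - [-4,-30,0]
    - [-5,-35,0]
  turn:
    - [0,0,0]
    - [0,0,0]
    - [0,0,0]
    - [0,0,0]
    - [0,0,0]
    - [0,0,0]
    - [0,0,0]
  gripper: [0.3,0.3,0.3,0.3,0.3,0.3,0.3]

```text
t: 3.4
eef_pos: [0.5389, 0.1676, 0.096]
tool_rot: [0.705, 0.047, 0.706, -0.049]
contact_force: [-0.6, -0.7, -0.3]
gripper_width: 0.301
```

Run:
```python
from h import *
save(cam("side"),"s3.png");o=bot.get_obs();print(o["eef_pos"],o["contact_force"])
```

```text
[0.53879124 0.1665757  0.09596232] [-0.55642224 -0.46413274 -0.39383364]
```

View pics/s3.png

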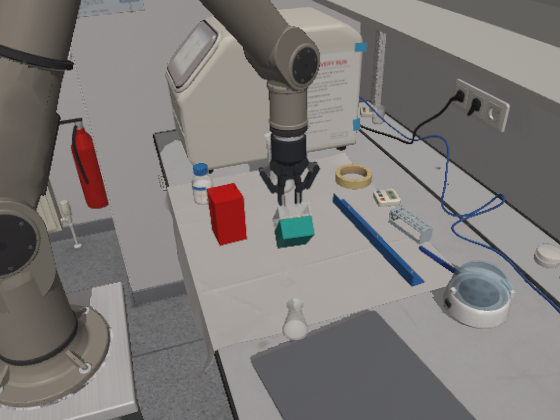

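It is nearly at the balance point: the underside is now foreshortened between rows 218 and 245. A little more.

drive_tool:
  slide:
    - [-1,-5,0]
    - [-1,-10,0]
    - [-2,-15,0]
    - [-2,-15,0]
    - [-2,-15,0]
    - [-2,-15,0]
  turn:
    - [0,0,0]
    - [0,0,0]
    - [0,0,0]
    - [0,0,0]
    - [0,0,0]
    - [0,0,0]
  gripper: [0.3,0.3,0.3,0.3,0.3,0.3]

```text
t: 4.05
eef_pos: [0.5368, 0.1519, 0.096]
tool_rot: [0.705, 0.047, 0.706, -0.049]
contact_force: [0.5, -0.2, 0.3]
gripper_width: 0.301
```

Run:
```python
from h import *
save(cam("side"),"s4.png");o=bot.get_obs();print(o["eef_pos"],o["contact_force"])
```

```text
[0.53680107 0.15195794 0.09598811] [-0.09665125  0.78491325  0.2671654 ]
```

View pics/s4.png

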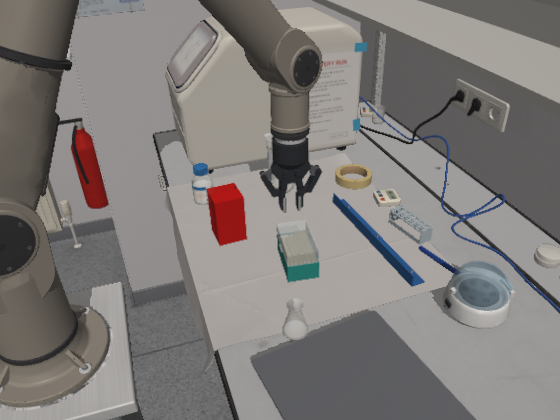

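The box has fallen onto its base with the lid up, and the flask stands untouched. I'll raise the tool, turn it towards the second push, and measure.

drive_tool:
  slide:
    - [0,0,40]
    - [0,0,80]
    - [-15,-5,120]
    - [-30,-10,150]
    - [-45,-15,150]
    - [-60,-20,150]
    - [-75,-25,150]
    - [-85,-30,150]
    - [-85,-30,150]
    - [-85,-30,150]
  turn:
    - [0,0,0]
    - [0,0,-0.14]
    - [0,0,-0.28]
    - [0,0,-0.42]
    - [0,0,-0.56]
    - [0,0,-0.7]
    - [0,0,-0.84]
    - [0,0,-0.98]
    - [0,0,-1.12]
    - [0,0,-1.26]
  gripper: [0.3,0.3,0.3,0.6,0.8,1,1,1,1,1]

```text
t: 5.1
eef_pos: [0.4515, 0.1221, 0.2462]
tool_rot: [0.539, 0.455, 0.542, -0.456]
contact_force: [0.6, 1.6, 0.4]
gripper_width: 0.999
```

Run:
```python
from h import *
save(cam("side"),"s5.png");save(cam("wrist"),"w5.png");save(cam("scene"),"a5.png");o=bot.get_obs();print(o["eef_pos"],o["q"],o["tool_rot"])
a=cv2.imread("pics/s5.png")[180:320,240:440]
cv2.imwrite("pics/c5.png",cv2.resize(a,None,fx=4,fy=4,interpolation=cv2.INTER_CUBIC))
```

```text
[0.45175437 0.12219237 0.24608124] [-0.51112062  0.11616575  0.12514561  2.01955332 -0.01935133  1.00979115
 -1.76916242] [ 0.54139998  0.45295315  0.54356923 -0.45414976]
```

View pics/w5.png

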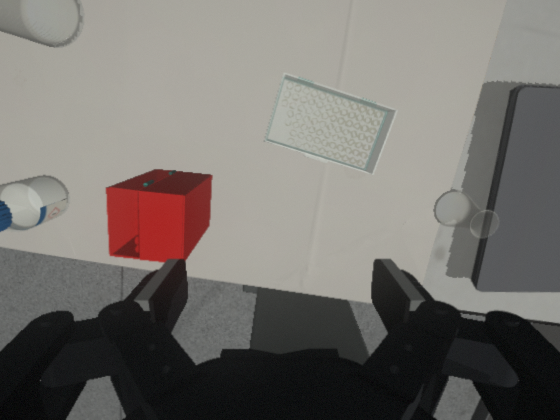

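View pics/c5.png

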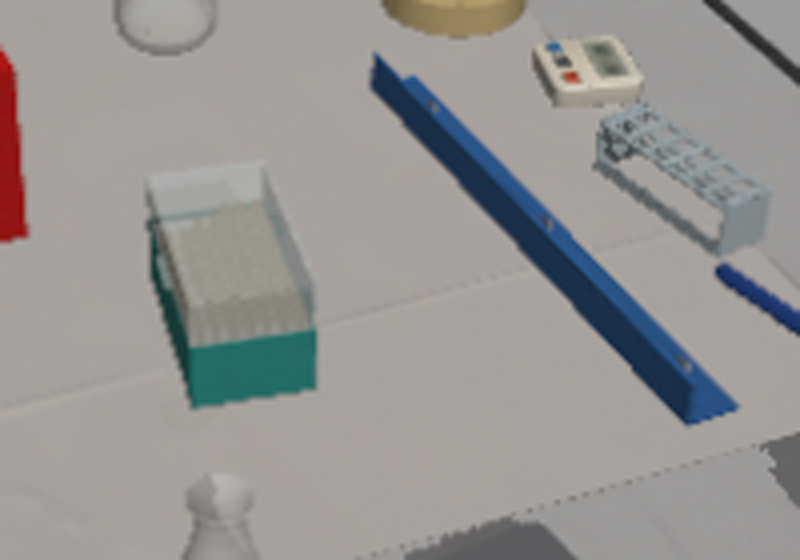

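Run:
```python
from h import *
np.set_printoptions(precision=4,suppress=True)
W=cam("wrist");B=cam("side")
p=[onz(W,u,.072) for u in [(284,73.5),(396,110),(374,172),(265,140)]]
for i in range(4): print(p[i],np.linalg.norm(p[i]-p[(i+1)%4]))
print("c",np.mean(p,0))
d=p[0]-p[1]; print("yaw y",np.arctan2(-d[0],d[1])); d=p[3]-p[2]; print(np.arctan2(-d[0],d[1]))
print("base corners side",onz(B,(240+195/4,180+406/4),0),onz(B,(240+316/4,180+388/4),0))
print("stop",onz(B,(240+372/4,180+84/4),0),onz(B,(240+688/4,180+424/4),0))
print("flask",onz(W,(452,208),0))
```

```text
[0.5638 0.1383 0.072 ] 0.11465213049029921
[0.551  0.0244 0.072 ] 0.06346429138640249
[0.4878 0.0301 0.072 ] 0.1161918258191844
[0.4994 0.1457 0.072 ] 0.06477488412753987
c [0.5255 0.0846 0.072 ]
yaw y -0.11139440150414963
-0.09999881140482936
base corners side [0.4883 0.032  0.    ] [0.5537 0.0226 0.    ]
stop [0.7048 0.2896 0.    ] [ 0.7249 -0.0731  0.    ]
flask [ 0.4536 -0.1072  0.    ]
```

The box is on its base with its centre at (0.526,0.085) and yaw -0.105; the side measures 115 mm against 118. Its back must turn about +0.16 to match the stop. I'll lower two open fingers behind the front side, aligned with the stop.

drive_tool:
  slide:
    - [1,-15,0]
    - [2,-30,-20]
    - [3,-37,-60]
    - [3,-37,-100]
    - [3,-37,-140]
    - [3,-37,-180]
    - [3,-37,-210]
    - [3,-37,-228]
    - [3,-37,-228]
    - [3,-37,-228]
  turn:
    - [0,0,-0.06]
    - [0,0,-0.126]
    - [0,0,-0.126]
    - [0,0,-0.126]
    - [0,0,-0.126]
    - [0,0,-0.126]
    - [0,0,-0.126]
    - [0,0,-0.126]
    - [0,0,-0.126]
    - [0,0,-0.126]
  gripper: [0.7,0.7,0.7,0.7,0.7,0.7,0.7,0.7,0.7,0.7]

```text
t: 6.35
eef_pos: [0.455, 0.0843, 0.0183]
tool_rot: [0.512, 0.486, 0.514, -0.488]
contact_force: [0.9, -0.1, -0.1]
gripper_width: 0.701
```

Run:
```python
from h import *
from scipy.spatial.transform import Rotation as R
save(cam("side"),"s6.png");save(cam("wrist"),"w6.png");o=bot.get_obs();print(o["eef_pos"],o["contact_force"]);print(R.from_quat(np.roll(o["tool_rot"],-1)).as_matrix())
```

```text
[0.45580524 0.0849566  0.01912324] [-0.19243275  0.70961536  0.49773837]
[[-0.00148003  0.99866671  0.05160045]
 [ 0.00149827  0.05160267 -0.99866657]
 [-0.99999778 -0.00140074 -0.00157264]]
```

View pics/w6.png

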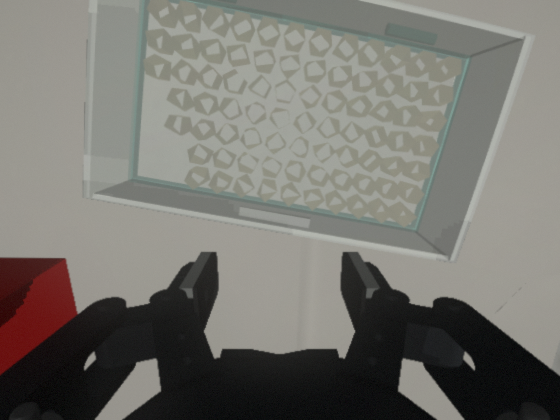

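View pics/s6.png

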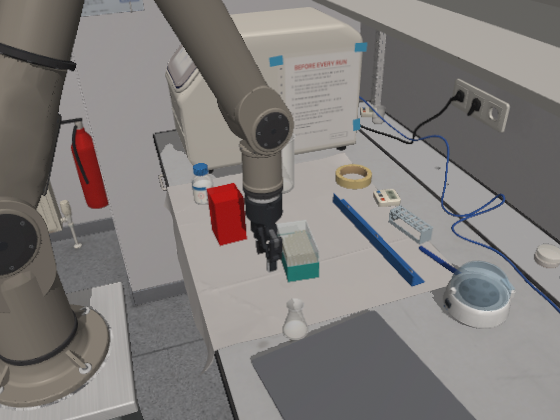

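The fingers are just in front of the box and centred (finger midpoint at column 280, near side at columns 90-455). I'll push slowly.

drive_tool:
  slide:
    - [8,0,0]
    - [15,1,0]
    - [22,1,0]
    - [29,2,0]
    - [36,2,0]
    - [43,2,0]
    - [50,3,0]
    - [57,3,0]
    - [64,3,0]
    - [71,4,0]
  turn:
    - [0,0,0]
    - [0,0,0]
    - [0,0,0]
    - [0,0,0]
    - [0,0,0]
    - [0,0,0]
    - [0,0,0]
    - [0,0,0]
    - [0,0,0]
    - [0,0,0]
  gripper: [0.7,0.7,0.7,0.7,0.7,0.7,0.7,0.7,0.7,0.7]

```text
t: 7.45
eef_pos: [0.5273, 0.0888, 0.0191]
tool_rot: [0.512, 0.487, 0.513, -0.487]
contact_force: [-1.3, 0.1, 0.0]
gripper_width: 0.698
```

Run:
```python
from h import *
save(cam("side"),"s7.png");save(cam("wrist"),"w7.png");o=bot.get_obs();print(o["eef_pos"],o["contact_force"])
```

```text
[0.52832725 0.08915435 0.01925039] [-0.93139808  0.24227252 -0.38065794]
```

View pics/w7.png

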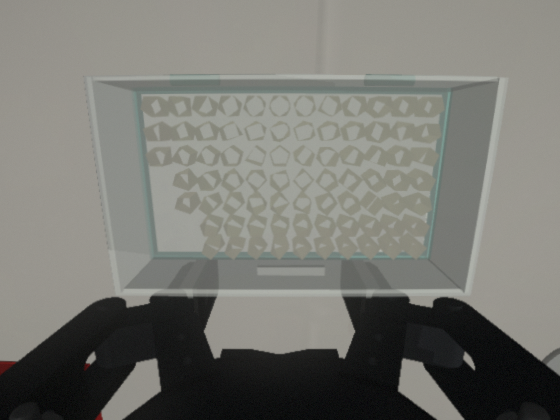

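The box is now square to the fingers: its near edge runs level at row 293, with only about 1 N of push force. Continuing.

drive_tool:
  slide:
    - [8,0,0]
    - [16,1,0]
    - [24,1,0]
    - [32,2,0]
    - [40,2,0]
    - [48,2,0]
    - [56,3,0]
    - [64,3,0]
    - [72,4,0]
    - [80,4,0]
  turn:
    - [0,0,0]
    - [0,0,0]
    - [0,0,0]
    - [0,0,0]
    - [0,0,0]
    - [0,0,0]
    - [0,0,0]
    - [0,0,0]
    - [0,0,0]
    - [0,0,0]
  gripper: [0.7,0.7,0.7,0.7,0.7,0.7,0.7,0.7,0.7,0.7]

```text
t: 8.55
eef_pos: [0.609, 0.0934, 0.0192]
tool_rot: [0.512, 0.487, 0.513, -0.486]
contact_force: [-2.1, 0.0, 0.8]
gripper_width: 0.699
```

Run:
```python
from h import *
W=cam("wrist");save(cam("side"),"s8.png");save(W,"w8.png");o=bot.get_obs();print(o["eef_pos"],o["contact_force"])
a=cv2.imread("pics/s8.png")[180:320,240:440]
cv2.imwrite("pics/c8.png",cv2.resize(a,None,fx=4,fy=4,interpolation=cv2.INTER_CUBIC))
```

```text
[0.6099293  0.09318611 0.01940214] [-0.84709694  0.78757295  0.69014594]
```

View pics/w8.png

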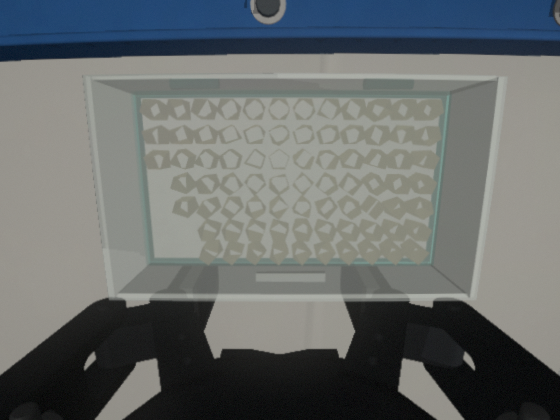

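View pics/c8.png

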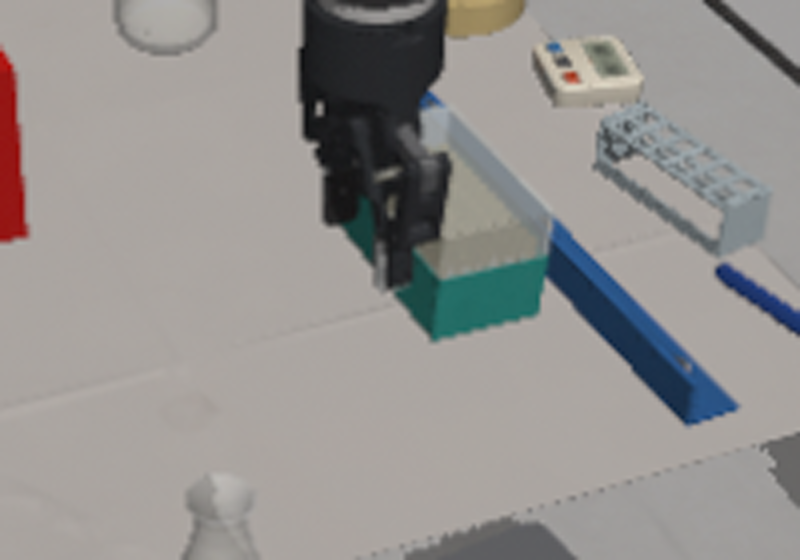

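The box is close to the stop and almost parallel (stop edge rows 60 to 52 across the picture, about 0.014 rad). About 25 mm is left, so I'll take 2-3 mm steps and watch the force.

drive_tool:
  slide:
    - [4,0,0]
    - [8,0,0]
    - [11,1,0]
    - [14,1,0]
    - [17,1,0]
    - [19,1,0]
    - [21,1,0]
  turn:
    - [0,0,0]
    - [0,0,0]
    - [0,0,0]
    - [0,0,0]
    - [0,0,0]
    - [0,0,0]
    - [0,0,0]
  gripper: [0.7,0.7,0.7,0.7,0.7,0.7,0.7]

```text
t: 9.35
eef_pos: [0.6294, 0.094, 0.0191]
tool_rot: [0.512, 0.487, 0.514, -0.487]
contact_force: [-10.4, -1.1, 4.5]
gripper_width: 0.702
```

drive_tool:
  slide:
    - [1,0,0]
    - [2,0,0]
    - [3,0,0]
  turn:
    - [0,0,0]
    - [0,0,0]
    - [0,0,0]
  gripper: [0.7,0.7,0.7]

```text
t: 9.65
eef_pos: [0.6292, 0.0936, 0.0184]
tool_rot: [0.511, 0.485, 0.515, -0.489]
contact_force: [-11.7, -1.2, 6.7]
gripper_width: 0.703
```

Run:
```python
from h import *
save(cam("wrist"),"w9.png");o=bot.get_obs();print(o["eef_pos"],o["contact_force"])
```

```text
[0.62919866 0.09352896 0.01831803] [-9.9428858  -1.45251163  4.66222655]
```

View pics/w9.png

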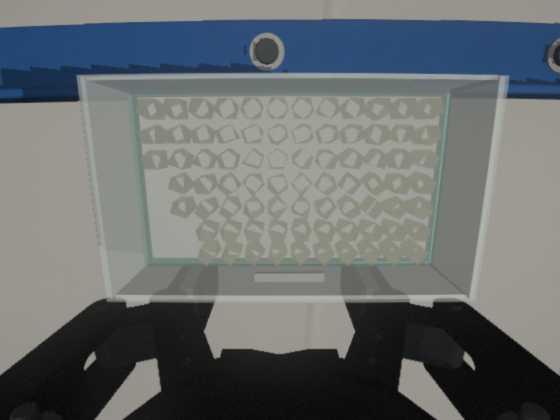

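The tool has stalled at x=0.629 with about 10 N, so the box is seated on the stop. I'll back off straight, rise, and check.

drive_tool:
  slide:
    - [-3,0,0]
    - [-10,0,0]
    - [-25,-1,0]
    - [-45,-2,0]
    - [-60,-3,0]
    - [-60,-3,40]
    - [-60,-3,80]
    - [-60,-3,125]
    - [-60,-3,170]
    - [-60,-3,170]
  turn:
    - [0,0,0]
    - [0,0,0]
    - [0,0,0]
    - [0,0,0]
    - [0,0,0]
    - [0,0,0]
    - [0,0,0]
    - [0,0,0]
    - [0,0,0]
    - [0,0,0]
  gripper: [0.7,0.7,0.7,0.7,0.7,0.7,0.7,0.7,0.7,0.7]

```text
t: 10.7
eef_pos: [0.5736, 0.0912, 0.1953]
tool_rot: [0.513, 0.489, 0.513, -0.485]
contact_force: [1.3, 0.5, -0.3]
gripper_width: 0.701
```

Run:
```python
from h import *
save(cam("wrist"),"w10.png");save(cam("side"),"s10.png");o=bot.get_obs();print(o["eef_pos"],o["contact_force"])
a=cv2.imread("pics/s10.png")[180:320,240:440]
cv2.imwrite("pics/c10.png",cv2.resize(a,None,fx=4,fy=4,interpolation=cv2.INTER_CUBIC))
a=cv2.imread("pics/w10.png")[0:300,80:480]
cv2.imwrite("pics/c10w.png",cv2.resize(a,None,fx=2,fy=2,interpolation=cv2.INTER_CUBIC))
```

```text
[0.5701585  0.09081575 0.18983712] [-0.92613693 -0.30765362 -1.05605662]
```

View pics/c10w.png

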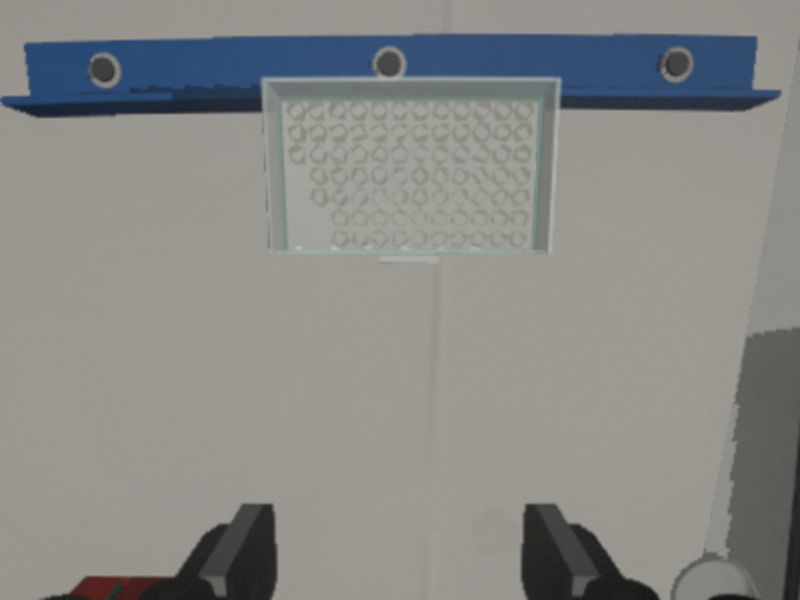

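View pics/c10.png

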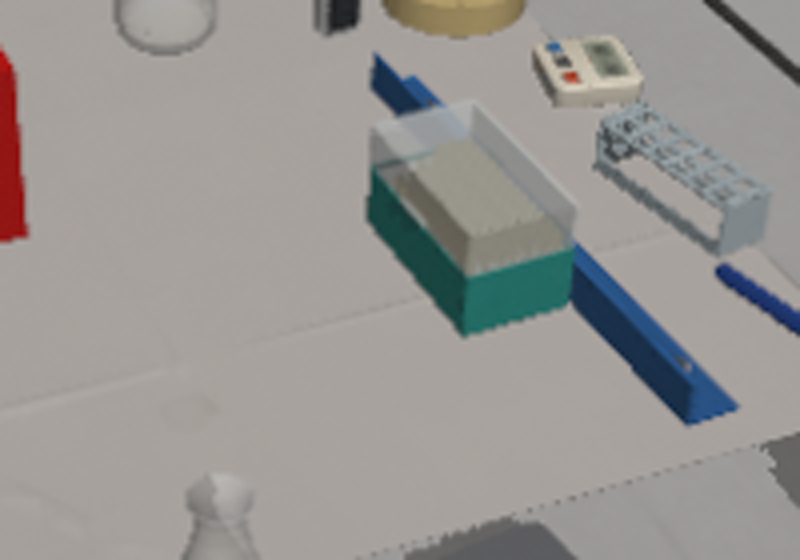

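View pics/s10.png

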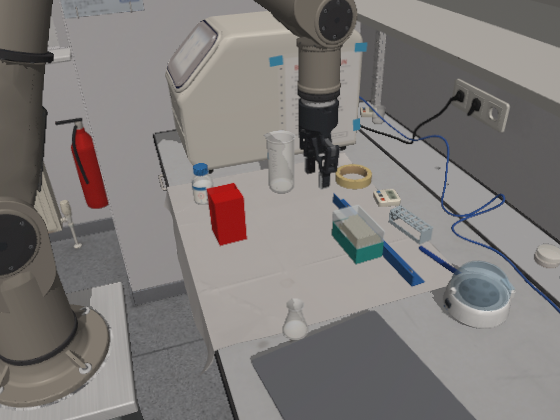

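Run:
```python
from h import *
np.set_printoptions(precision=4,suppress=True)
W=cam("wrist");B=cam("side")
g=lambda u,v:(80+u/2,v/2)
s=[onz(W,g(20,112),0),onz(W,g(735,110),0)];st=[onz(W,g(3,97),.03),onz(W,g(779,92),.03)]
p=[onz(W,g(*u),.072) for u in [(262,79),(560,79),(551,253),(270,253)]]
print(s,st,p,np.mean(p,0))
for a,b in (s,st):
    yd=(a-b)[:2];yd/=np.linalg.norm(yd);xd=np.array([yd[1],-yd[0]])
    print("stop yaw",np.arctan2(-yd[0],yd[1]),"corner x in stop",[float((q[:2]-a[:2])@xd) for q in p],"ctr",(np.mean(p,0)-a)[:2]@xd)
for a,b in((0,1),(3,2)):
    d=p[a]-p[b];print("box yaw",np.arctan2(-d[0],d[1]),np.linalg.norm(d))
h=lambda u,v:(240+u/4,180+v/4)
c=[onz(B,h(466,334),0),onz(B,h(572,303),0),onz(B,h(369,219),0)]
s=[onz(B,h(372,84),0),onz(B,h(688,424),0)];yd=(s[0]-s[1])[:2];yd/=np.linalg.norm(yd);xd=np.array([yd[1],-yd[0]])
print("side",c,[(q[:2]-s[0][:2])@xd for q in c])
```

```text
[array([0.6932, 0.287 , 0.    ]), array([ 0.7125, -0.0682,  0.    ])] [array([0.6943, 0.2769, 0.03  ]), array([ 0.7147, -0.0723,  0.03  ])] [array([0.6967, 0.1501, 0.072 ]), array([0.7028, 0.0364, 0.072 ]), array([0.6382, 0.0325, 0.072 ]), array([0.6321, 0.1468, 0.072 ])] [0.6674 0.0915 0.072 ]
stop yaw 0.05421939478703707 corner x in stop [-0.003938853035453925, -0.004024043019902534, -0.0686987733394832, -0.06865133206816595] ctr -0.036328250365751345
stop yaw 0.058246869002263155 corner x in stop [-0.005023314405099314, -0.005566940402902554, -0.07024262485179733, -0.06973432000396136] ctr -0.037641799915940084
box yaw 0.053470982910405855 0.11382768641358564
box yaw 0.05380480830266276 0.1144303407476109
side [array([0.6487, 0.0347, 0.    ]), array([0.7168, 0.0379, 0.    ]), array([0.6419, 0.1521, 0.    ])] [np.float64(-0.0701437035190919), np.float64(-0.001960268848170165), np.float64(-0.07044705306149943)]
```

The measurements agree. Box centre is 36-37 mm in front of the face, box yaw is 0.054 against stop yaw 0.054-0.058, and the centre is about 20 mm from the stop's middle. The tool is clear, so I'm handing in.

```bash
python3 -c "
from station import bot
print(bot.hand_in())"
```

```text
the job is handed in; nothing more can be done
None
```

The tip box is on its teal base, lid up, with its long back side against the front of the stop, and I handed the job in at about 11 s. Hand-in gave no verdict, so this rests on my own last checks.

- **Tipping:** I pushed the lid near its top with two part-open fingertips. The box tipped past balance and fell onto its base by itself, about 190 mm in front of the stop.
- **Pushing:** I pushed its front side along the bench with two open fingers set parallel to the stop. The box stalled against the stop at about 10 N on the wrist, and I then backed off and lifted clear.
- **Distance to the stop:** The box centre measured 34–38 mm in front of the face, against the allowed 28–39 mm. The wrist camera's two stop edges gave 36.3 and 37.6 mm, and the side camera's corners gave about 36 mm. The spread is camera error of about 2 mm, and the stall supports contact.
- **Angle and position along the stop:** The box yaw is 0.054 rad and the stop's is 0.054–0.058 rad. The centre is about 20 mm from the stop's middle.
- **Other objects:** The beaker, bottle, flask and red look-alike looked unmoved in the last side picture; I did not measure them again.
- **Early disagreements:** My first estimate of the box was about 5 mm off along y, and I corrected it from the wrist view before touching the box. Stop positions from different views differed by up to about 10 mm, so I ended the push on contact force.

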